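Dry the clay owl: load, close the lid, set the dial

TASK

Stand the clay owl upright inside the blue drying box, setting it down gently rather than dropping it, and swing the lid fully shut. Only then turn the dial on the grey controller from its off mark until it clicks in with its white pointer at the red clip. Do not shift or knock over the terracotta bell, the tin or the spatula.

Things in the scene. Friction and masses are not known exactly. Their poses are not given: they have to be found in the camera images.
- owl_center (a point): Brown-grey clay owl with two ears, pale eyes and beak, 100 mm tall, loose, about 0.3 kg, standing on one end of a 14 mm thick wooden board (250 x 120 mm). This point is on its upright axis 50 mm above its underside; z is the owl's up. Its body is round, 50 mm in diameter from 18 to 72 mm above the underside (grip it there, from any side), on a foot 60 mm in diameter. It may start with any heading.
- dry_box_in (a point): Centre of the inner floor of the blue open-topped drying box (fixed). Box outside 240 mm (its x) by 200 mm (its y) by 120 mm high, walls and floor 6 mm; the inside is 228 x 188 mm and 114 mm deep. Axes are the box's: x along the 240 mm side (and the lid hinge), y towards the hinge side, z up.
- lid_hinge (a point): Middle of the lid's hinge line, on the +y rim of the box, 120.5 mm above the table and level with the lid's underside; fixed, axes as the box's. The hinge runs along the box's x.
- lid_edge (a point): Middle of the lid's free edge on its outer (upper) face; moves with the lid. The lid is a 240 x 200 x 8 mm slab, blue frame with a clear pane, 0.35 kg; the free edge is 200 mm from the hinge.
- dry_lid (a joint): Lid angle in rad: 0 = shut flat on the rim, 1.57 = upright; starts open at about 1.4 to 1.6. The hinge is stiff (about 0.5 N m of friction) and the lid stays wherever it is left, so it has to be pushed (on its outer face, with a few newtons) over and down all the way.
- dial_grip (a point): Point on the upright axis of the selector dial, at the height to grip, 113 mm above the table, on top of the fixed grey controller (150 x 150 x 80 mm). The dial is a round skirt (68 mm diameter, 10 mm high) with a grey bar across it, 64 mm long, 16 mm wide, its top 46 mm above the controller's top. x points along the bar towards its white pointer, z up; turns with the dial.
- dial_pointer (a point): Point straight ahead of the dial's white pointer, 54 mm from the dial's axis, at the radius of the clips; turns with the dial.
- dial (a joint): Dial angle in rad: 0 = off (starts there, pointer at the white printed mark), positive anticlockwise seen from above. It clicks into place every 36 degrees (0, +-36, +-72) and has stops at about +-81 degrees; passing a click takes about 0.1 N m. Let go, it settles into the nearest click.
- red_clip: Red round clip, 16 mm in diameter, 5 mm high, fixed on the controller's top 54 mm from the dial's axis, at one of the four places -72, -36, +36, +72 degrees from the off mark; three white clips of the same shape hold the other places. Origin at the centre of its underside.
- bell: Solid terracotta bell with a knob on top (bystander), 82 mm tall, foot 68 mm in diameter, loose on the other end of the board, 150 mm from the owl. Origin under its foot.
- tin: Yellow tin with brush handles (bystander), 84 mm in diameter, 100 mm tall (150 mm with the handles), loose. Origin under its foot.
- scraper: Spatula (bystander) , 180 mm long, lying loose on the table beyond the drying box; origin at its underside, handle towards its -x.
Things that resemble listed ones, but are neither listed nor needed, are in the scene too. Leave any black or green look-alike of the part that bears owl_center alone.

How it is judged:
On the way, in this order (a step that is already met when the one before it is completed fails the run):
1. the owl stands upright on the floor of the drying box, let go, with the lid still open and the dial off (x of owl_center in the frame of dry_box_in between -0.085 and 0.085 m and y of owl_center in the frame of dry_box_in between -0.067 and 0.067 m and z of owl_center in the frame of dry_box_in between 0.044 and 0.056 m and angle between owl_center's own z axis and vertical below 0.12 rad and contact force between the fingers and owl below 0.2 N and value of joint dry_lid above 0.6 rad and value of joint dial between -0.2 and 0.2 rad), for 0.2 s.
2. the lid is fully shut over the owl, with the dial still off (value of joint dry_lid below 0.04 rad and x of owl_center in the frame of dry_box_in between -0.085 and 0.085 m and y of owl_center in the frame of dry_box_in between -0.067 and 0.067 m and z of owl_center in the frame of dry_box_in between 0.044 and 0.056 m and angle between owl_center's own z axis and vertical below 0.12 rad and value of joint dial between -0.2 and 0.2 rad), for 0.2 s.
3. the dial rests with its pointer at the red clip (horizontal distance between dial_pointer and red_clip below 0.007 m and velocity of joint dial between -0.1 and 0.1 rad/s and value of joint dry_lid below 0.04 rad), for 0.2 s.
At the end, for the whole second after the job is handed in: The owl stands upright (within 7 degrees) on the floor inside the drying box, the lid is shut (under 0.04 rad), and the dial rests clicked in with its pointer within 7 mm of the red clip's centre; the bell, tin and spatula have not been moved by more than 20 mm (all of step 3 and x of owl_center in the frame of dry_box_in between -0.085 and 0.085 m and y of owl_center in the frame of dry_box_in between -0.067 and 0.067 m and z of owl_center in the frame of dry_box_in between 0.044 and 0.056 m and angle between owl_center's own z axis and vertical below 0.12 rad); the robot touches nothing.
It fails at once if the terracotta bell is moved by more than 20 mm (distance of bell from where it was at the start of the episode above 0.02 m).
It fails at once if the yellow tin is moved by more than 20 mm (distance of tin from where it was at the start of the episode above 0.02 m).
It fails at once if the spatula is moved by more than 20 mm (distance of scraper from where it was at the start of the episode above 0.02 m).
It fails at once if the bell or the tin is knocked over (angle between any of bell, tin's own z axis and vertical above 0.5 rad).
It fails at once if the owl is dropped (moves faster than 0.6 m/s over or in the box) (x of owl_center in the frame of dry_box_in between -0.085 and 0.085 m and y of owl_center in the frame of dry_box_in between -0.067 and 0.067 m and linear speed of owl above 0.6 m/s and z of owl_center in the frame of dry_box_in below 0.15 m).
It also fails if it takes over 64 s, if anything falls off the work surface, if the arm or the gripper's body presses on something with over 40 N, if the wrist force passes 120 N, or if a joint passes its speed limit or range.

ROBOT

A 6-joint arm with a two-finger parallel gripper is mounted at the origin on the work surface. World frame = base frame: x ahead of the robot, y to its left, z up, the work surface at z = 0. Lengths are in m, angles in rad, forces in N, time in s.
With the tool pointing down it reaches from about 0.325 to 0.85 m from the base axis. Payload 15.5 kg.
Tool frame: the origin (TCP) lies at the very end of the fingers, on their centre line; the grasp point (between the pads) lies 19 mm behind it (bot.grip_depth is the z of the grasp point in the tool frame, in m); z points along the fingers, y is the line along which they close (so a half turn about z gives the same grasp; the last joint's range is limited). The gripper opens to 91 mm and grips with 3 to 60 N. Pads are 32 mm wide; open, the fingers measure 118 mm over their backs; the gripper's body (76 mm by 178 mm) begins 60 mm behind the grasp point.
Start: joints at [1.101, 0.494, 1.345, -0, 1.302, -0.096], TCP at [0.228, 0.582, 0.214] pointing down, gripper open.
Joint ranges: [-2.91, 2.91], [-0.82, 2.16], [0.22, 2.67], [-1.22, 4.37], [0.12, 2.79], [-3.08, 3.08]. Speed limits (rad/s): [1.89, 1.89, 2.57, 3.01, 3.01, 3.01].

INTERFACE

Orientations are given as a unit quaternion [x, y, z, w].
In Python, from cell import bot gives the robot as it stands.
- The arm moves only by the shell command python3 -m handwheel 'ROWS' [FORCE]. ROWS is JSON, a list of rows, each a list of 5 numbers: the shift along the tool's x, y, z each as a share of 0.05 m, from -1 to 1, then the turn about the tool's z as a share of 0.1 rad, from -1 to 1, then the finger opening in mm, from 0 to 91.2. A call has 1 to 10 rows; each row shifts and turns the commanded pose from where the row before left it, along the tool's axes as they then stand; what a row does not reach is not made up. A row lasts 1/10 s, in which the tool goes at most 50 mm and 8.59 degrees, less where a joint would pass 70% of its speed; a pose out of reach is approached as far as the arm can. A call with a number of a shift or a turn outside -1 to 1 is refused whole. A call with a gripper value outside its range is refused whole. The fingers move at their own pace and stop on an object; FORCE is the grip in N (left out, the last holds). Time passes only in rows, so rows that do not move let the fingers close. It gives the time, the measured TCP pose, the force, the opening and the grip force at its end, in the units of the state.
- bot.observe(): the state, without advancing time (a new reading comes with each control period).
- bot.snapshot(name): name is "scene" or "top"; returns the picture (400x640x3 uint8, blue, green, red); there is no depth.
- bot.camera_params(name): a dict with "fx", "fy", "cx", "cy" (pixels), "dist_coeffs" ([k1, k2, p1, p2, k3] as OpenCV has them; the pictures are not rectified), "xyz" and "rotation" of the camera in the world. Camera axes: x right, y up, looking along -z (the intrinsics and any distortion apply to the point x, -y, -z); pixel columns grow to the right and rows downward; lengths in m; the calibration is good to about 2 mm. A picture is of the moment at which its call begins. camera_params takes no time and is no camera call.
- bot.finish_job(): hands the job in; it is judged then, once.
Trained networks look in the newest picture that a camera, given by its name, has taken for a name from the list of things; names that differ only in an ending like _2 or _b are one class to them, and where a whole thing is asked for, a point or a joint stands for the part that bears it (a point fixed in the world has none). Each returns a list of dicts, best first, with "conf" (0 to 1); they miss things now and then, are a little off and sometimes report something else, mostly with a low value. They report only what shows in the picture. A call takes as long as a camera call. They do not tell look-alikes from the thing itself.
- bot.cut_out(target, camera): "mask" (400x640 bool, what is visible of it) and "at" ([row, column] in pixels, amid what is visible of it).
The state is a dict: "time": time; "joint_pos": joint angles; "qd": joint speeds; "tau": joint torques, N m; "eef_pos": TCP position; "ee_rot": TCP orientation; "wrist_force": force on the tool from outside, world axes, zero at the start; "ft_torque": the same for the moment, N m; "grip_width": opening from 0.0 (shut) to 1.0 (fully open); "grip_force": force on a finger pad.
Only numpy, scipy, OpenCV 4.12 (cv2) and the standard library are available. Lean on these libraries where they do the work, as an engineer would, in place of code of your own. Each camera call takes 0.05 s, during which the arm holds its last target. There are 200 camera calls.

## Working session

There is one attempt and no reset: what is moved stays moved. The work goes in short steps, Python scripts to look and compute and a shell command to move; the robot and the scene stay as the last step left them, time stands still between calls to the robot, and variables do not carry over. Pictures are saved under pics/ and viewed, at most 10 in all, crops included, and the job is handed in when it is done.

```bash
mkdir -p pics; ls; python3 - <<'E'
from cell import bot
import cv2
for n in("scene","top"):
    cv2.imwrite(f"pics/{n}0.png",bot.snapshot(n)); print(n,bot.camera_params(n))
    for t in("owl_center","bell","tin","scraper","lid_edge","dial_grip","red_clip"):
        print(t,[(round(d['conf'],2),[round(float(v)) for v in d['at']],int(d['mask'].sum())) for d in bot.cut_out(t,n)])
print(bot.observe(),bot.grip_depth)
E
```

```text
pics
scene {'fx': 420.5596697008226, 'fy': 420.5596697008226, 'cx': 323.33577368293123, 'cy': 193.7444345724377, 'dist_coeffs': array([-0.08553074,  0.        ,  0.        ,  0.        ,  0.        ]), 'xyz': array([ 0.97536197, -0.60182928,  0.75721739]), 'rotation': array([0.3618936 , 0.12781009, 0.28788883, 0.87739251])}
owl_center [(0.96, [344, 202], 1381), (0.82, [346, 280], 1321), (0.69, [292, 244], 1194)]
bell []
tin [(0.67, [237, 390], 2188)]
scraper [(0.83, [185, 428], 833)]
lid_edge [(0.89, [73, 386], 4950), (0.25, [120, 368], 13081)]
dial_grip [(0.88, [206, 296], 661)]
red_clip [(0.53, [224, 283], 30)]
top {'fx': 494.9954595577454, 'fy': 494.9954595577454, 'cx': 314.0629325070167, 'cy': 192.88497977492358, 'dist_coeffs': array([-0.08405052,  0.        ,  0.        ,  0.        ,  0.        ]), 'xyz': array([ 0.40124554, -0.0687393 ,  1.54546189]), 'rotation': array([ 0.04701955, -0.04853315, -0.70145919,  0.70949891])}
owl_center [(0.63, [198, 440], 372), (0.55, [163, 415], 369)]
bell [(0.85, [248, 397], 359)]
tin [(0.88, [149, 316], 804), (0.52, [215, 190], 1036)]
scraper [(0.73, [165, 233], 728)]
lid_edge [(0.66, [217, 192], 958)]
dial_grip [(0.69, [216, 338], 404)]
red_clip []
{'time': 0.8, 'joint_pos': array([ 1.10152372e+00,  4.93584112e-01,  1.34549949e+00, -1.88024149e-05,
        1.30252799e+00, -9.54865656e-02]), 'qd': array([-0.00027861,  0.00061871, -0.00108339, -0.0010098 , -0.00028042,
        0.00036765]), 'tau': array([ 4.42835459e-03, -8.78644753e+01, -3.82230520e+01,  7.12066703e-02,
        4.42147697e-02, -5.64324353e-05]), 'eef_pos': array([0.22820554, 0.58183911, 0.21392502]), 'ee_rot': array([ 1.85804472e-01,  9.82586738e-01, -1.16191204e-05,  6.06765163e-06]), 'wrist_force': array([ 0.30751924, -0.51889735,  0.50969152]), 'ft_torque': array([-0.06102291, -0.04345799,  0.06309023]), 'grip_force': 0.0, 'grip_width': 1.0005325764279238} -0.0188
```

View pics/scene0.png

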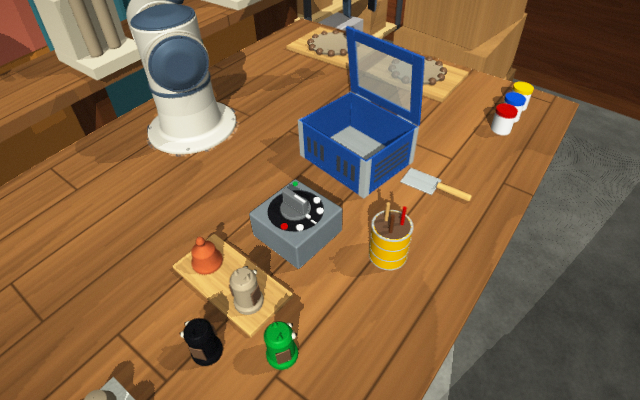

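View pics/top0.png

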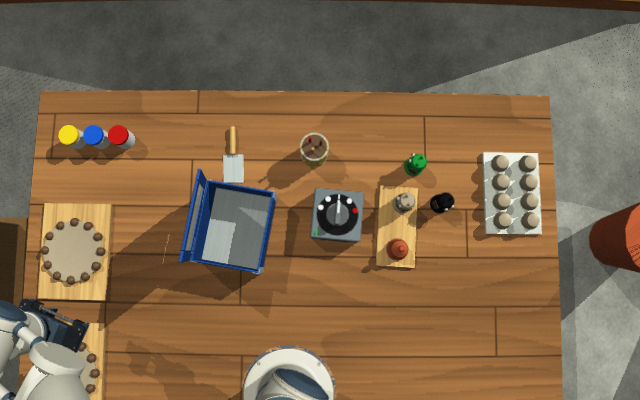

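The scene view shows the clay owl at (245,288), the bell at (206,256), the box at (360,140), and the dial at (297,205) with the red clip near (284,226). In the top view the owl is at (404,202), and the lid stands upright at the box's left (+y) side. I'll zoom in for detail.

```bash
python3 - <<'E'
import cv2,numpy as np
s=cv2.imread('pics/scene0.png');t=cv2.imread('pics/top0.png')
R=lambda i,r,c,h,w,W,H:cv2.resize(i[r:r+h,c:c+w],(W,H),interpolation=cv2.INTER_CUBIC)
a=np.vstack([R(s,175,245,75,100,400,300),R(t,180,300,75,100,400,300)])
b=np.vstack([R(s,100,290,105,140,400,300),R(t,165,170,120,160,400,300)])
cv2.imwrite('pics/z.png',np.hstack([a,b]))
E
```

```text
(no output)
```

View pics/z.png

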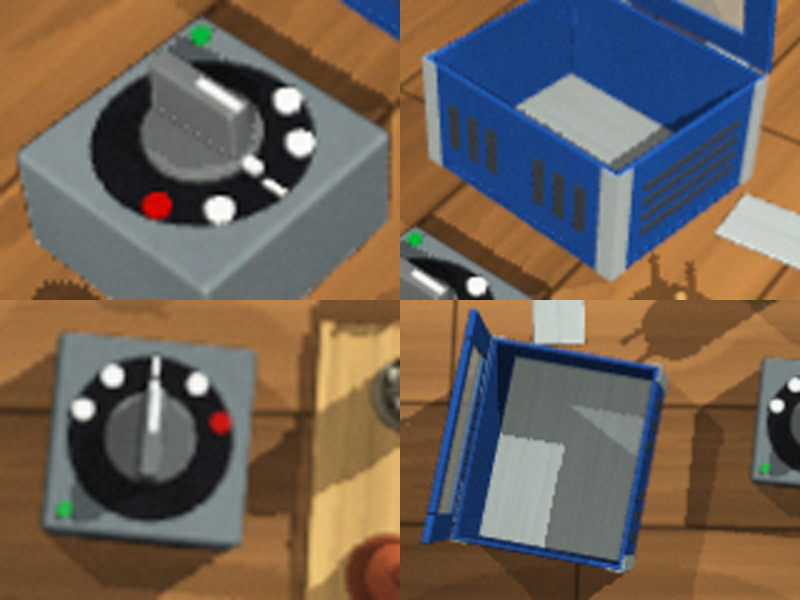

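```bash
cat >geo.py <<'E'
import numpy as np,cv2
from scipy.spatial.transform import Rotation as R
from scipy.optimize import least_squares
from cell import bot
def ray(cam,c,r):
    p=bot.camera_params(cam);K=np.array([[p['fx'],0,p['cx']],[0,p['fy'],p['cy']],[0,0,1.]])
    u=cv2.undistortPoints(np.array([[[c,r]]],float),K,p['dist_coeffs'])[0,0]
    return p['xyz'],R.from_quat(p['rotation']).apply([u[0],-u[1],-1])
def atz(cam,c,r,z):
    o,d=ray(cam,c,r); return (o+d*(z-o[2])/d[2])[:2]
def fit(model,obs,x0):  # obs: (cam,c,r,z); model x,y -> xy; rect pose fit
    P=np.array([atz(*o) for o in obs]);M=np.array(model)
    f=lambda q:((M@np.array([[np.cos(q[2]),-np.sin(q[2])],[np.sin(q[2]),np.cos(q[2])]]).T+q[:2])-P).ravel()
    s=least_squares(f,x0); return s.x,s.fun.reshape(-1,2)
E
python3 - <<'E'
from geo import *
np.set_printoptions(precision=4,suppress=True)
z4=lambda x,y:("top",300+x/4-.4,180+(y-300)/4-.4,.08)
# box frame: +y toward hinge(image left, world +y); x world +x approx (up)
bz=lambda x,y:("top",170+(x-400)*.4-.3,165+(y-300)*.4-.3,.12)
sz=lambda x,y:("scene",290+(x-400)*.35-.3,100+y*.35-.3,.12)
m=[(.12,-.1),(-.12,-.1),(.12,.1),(-.12,.1),(.12,-.1),(-.12,-.1),(.12,.1)]
print("box",*fit(m,[bz(663,368),bz(630,570),bz(490,340),bz(455,543),sz(615,175),sz(427,58),sz(765,75)],[.4,.2,0]))
s4=lambda x,y:("scene",245+x/4-.4,175+y/4-.4,.08)
m=[(.075,.075),(.075,-.075),(-.075,-.075),(-.075,.075),(.075,.075),(.075,-.075),(-.075,-.075),(-.075,.075)]
print("ctl",*fit(m,[z4(62,335),z4(255,352),z4(240,545),z4(45,528),s4(386,140),s4(205,292),s4(22,157),s4(200,20)],[.4,-.1,0]))
d=lambda deg:(.054*np.cos(np.radians(deg)),.054*np.sin(np.radians(deg)))
cl=lambda f,x,y:f(x,y)[:3]+(.085,)
print("clips",*fit([d(72),d(36),d(-36),d(-72)]*2,[cl(z4,82,409),cl(z4,112,376),cl(z4,198,384),cl(z4,221,423),cl(s4,287,100),cl(s4,299,143),cl(s4,219,210),cl(s4,157,206)],[.4,-.1,0]))
for n,t,s in(("owl",[("top",404.5,201,.1)],("scene",244.5,291,.06)),("bell",[("top",398,249,.08)],("scene",206,257,.045)),("tin",[("top",314.5,148,.1)],("scene",390,225,.1))):
    print(n,atz(*t[0]),atz(*s))
# board corners top
print("board",[atz("top",*p,.014) for p in((380,186),(418,187),(415,268),(377,266))])
b=bot.cut_out("owl_center","scene")[2]['mask'];ys,xs=np.nonzero(b);print(xs.min(),xs.max(),ys.min(),ys.max())
E
```

```text
box [ 0.4966  0.1631 -0.1457] [[ 0.004   0.0035]
 [-0.0005  0.0056]
 [ 0.0023 -0.0021]
 [ 0.0011  0.0013]
 [ 0.0023 -0.0021]
 [-0.006  -0.0063]
 [-0.0033  0.0001]]
ctl [ 0.5399 -0.1415 -0.0832] [[ 0.0065  0.0007]
 [ 0.0052 -0.0043]
 [-0.0003 -0.0031]
 [ 0.0012  0.0022]
 [-0.0003  0.0066]
 [ 0.0011 -0.0029]
 [-0.0082 -0.0032]
 [-0.005   0.004 ]]
clips [ 0.5389 -0.14   -0.0847] [[ 0.0015 -0.0011]
 [ 0.0018 -0.0009]
 [ 0.0017 -0.0002]
 [ 0.0021 -0.0003]
 [-0.0016  0.0005]
 [-0.0016  0.0009]
 [-0.0018  0.0006]
 [-0.0021  0.0005]]
owl [ 0.5769 -0.3378] [ 0.5832 -0.3485]
bell [ 0.4362 -0.3206] [ 0.4506 -0.3319]
tin [ 0.7332 -0.0705] [ 0.7382 -0.0715]
board [array([ 0.6338, -0.2773]), array([ 0.6321, -0.3971]), array([ 0.38  , -0.3841]), array([ 0.3852, -0.2667])]
229 262 266 314
```

Dial at (0.539, -0.140), heading -0.085; the red clip is at -72°. The owl is near (0.578, -0.338). Box pose is (0.497, 0.163), yaw -0.146. I'll rotate the tool to heading about -0.05 and lift.

```bash
cat >go.py <<'E'
import sys,numpy as np
from cell import bot
from scipy.spatial.transform import Rotation as R
# target x y z heading-of-tool-y ; prints turn (units of .1) and shift (units of .05) after the turn
x,y,z,h=map(float,sys.argv[1:5]);s=bot.observe();M=R.from_quat(s['ee_rot']).as_matrix()
h0=np.arctan2(M[1,1],M[0,1]);d=np.array([x,y,z])-s['eef_pos']
X=[-np.sin(h),np.cos(h),0];Y=[np.cos(h),np.sin(h),0]
print("head",h0,"turn",(h0-h)/.1,"shift",d@X/.05,d@Y/.05,-d[2]/.05,"tilt",M[2,2])
E
python3 -m handwheel '[[0,0,-0.5,1,91],[0,0,-0.5,1,91],[0,0,-0.5,1,91],[0,0,-0.5,1,91],[0,0,-0.5,1,91],[0,0,-0.5,1,91],[0,0,-0.5,1,91],[0,0,-0.5,1,91],[0,0,-0.5,1,91],[0,0,0,1,91]]'
python3 -m handwheel '[[0,0,0,1,91],[0,0,0,1,91],[0,0,0,0.5,91],[0,0,0,0,91]]'; python3 go.py 0.578 -0.338 0.30 -0.05
```

```text
time: 1.85
eef_pos: [0.2286, 0.5826, 0.4426]
ee_rot: [0.636, 0.772, 0.003, -0.001]
wrist_force: [0.3, 0.2, 0.8]
grip_width: 0.997
grip_force: 0.0
time: 2.25
eef_pos: [0.2282, 0.5818, 0.4389]
ee_rot: [0.726, 0.688, -0.0, 0.0]
wrist_force: [-0.7, 0.0, -0.7]
grip_width: 1.0
grip_force: 0.0
head -0.053867821481363785 turn -0.038678214813637826 shift -18.02323283062317 7.906805883376153 2.7781584777604484 tilt -0.999999996627406
```

```bash

python3 -m handwheel '[[-0.75,0.33,0,0,91],[-0.75,0.33,0,0,91],[-0.75,0.33,0,0,91],[-0.75,0.33,0,0,91],[-0.75,0.33,0,0,91],[-0.75,0.33,0,0,91],[-0.75,0.33,0,0,91],[-0.75,0.33,0,0,91],[-0.75,0.33,0,0,91],[-0.75,0.33,0,0,91]]'
python3 -m handwheel '[[-0.75,0.33,0,0,91],[-0.75,0.33,0,0,91],[-0.75,0.33,0,0,91],[-0.75,0.33,0,0,91],[-0.75,0.33,0,0,91],[-0.75,0.33,0,0,91],[-0.75,0.33,0,0,91],[-0.75,0.33,0,0,91],[-0.75,0.33,0,0,91],[0,0,0,0,91]]'; python3 go.py 0.578 -0.338 0.25 -0.05
```

```text
time: 3.25
eef_pos: [0.3733, 0.1971, 0.4391]
ee_rot: [0.725, 0.689, 0.0, 0.0]
wrist_force: [1.4, 1.5, 0.0]
grip_width: 1.0
grip_force: 0.0
time: 4.25
eef_pos: [0.5045, -0.1502, 0.4379]
ee_rot: [0.726, 0.688, -0.001, -0.0]
wrist_force: [-0.1, 0.7, -0.6]
grip_width: 0.998
grip_force: 0.0
head -0.0545076404500125 turn -0.045076404500125 shift -3.6784097643155924 1.6554049590661075 3.7581041883615383 tilt -0.9999992939484295
```

```bash

python3 -m handwheel '[[-0.62,0.27,0.3,0,91],[-0.62,0.27,0.3,0,91],[-0.62,0.27,0.3,0,91],[-0.62,0.27,0.3,0,91],[-0.62,0.27,0.3,0,91],[-0.62,0.27,0.3,0,91],[0,0,0.5,0,91],[0,0,0.5,0,91],[0,0,0.5,0,91],[0,0,0,0,91]]'
python3 - <<'E'
from geo import *
import subprocess
i=bot.snapshot("scene");cv2.imwrite("pics/s1.png",cv2.resize(i[200:350,170:330],(640,600),interpolation=cv2.INTER_CUBIC))
E
python3 go.py 0.577 -0.341 0.05 -0.05
```

```text
time: 5.25
eef_pos: [0.5733, -0.3349, 0.2707]
ee_rot: [0.725, 0.689, -0.001, -0.003]
wrist_force: [-0.8, 0.2, 0.2]
grip_width: 1.0
grip_force: 0.0
head -0.05159820889958512 turn -0.015982088995851185 shift -0.10834870088965519 0.06440234353923847 4.461549142340206 tilt -0.9999961451893078
```

View pics/s1.png

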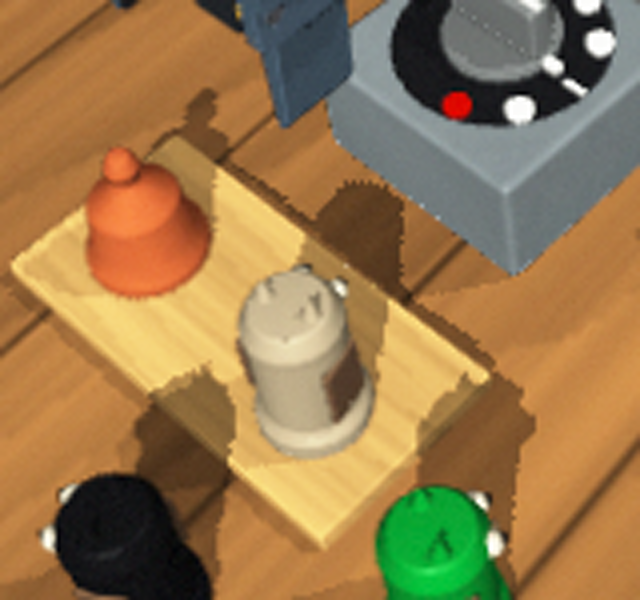

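```bash
python3 - <<'E'
from geo import *
p=atz("scene",170+313/4-.4,200+457/4-.4,.014);c=bot.camera_params("scene")['xyz'][:2]
u=(c-p)/np.linalg.norm(c-p);print(p-.03*u)
# body mid between silhouettes at mid height ~ (305,375)
print(atz("scene",170+306/4-.4,200+372/4-.4,.06))
E
```

```text
[ 0.57385943 -0.34984974]
[ 0.58823026 -0.349271  ]
```

```bash

python3 -m handwheel '[[-0.11,0.07,0,0,91],[0,0,0.6,0,91],[0,0,0.6,0,91],[0,0,0.6,0,91],[0,0,0.6,0,91],[0,0,0.6,0,91],[0,0,0.5,0,91],[0,0,0.4,0,91],[0,0,0.3,0,91],[0,0,0,0,91]]' 20
python3 -m handwheel '[[0,0,0,0,70],[0,0,0,0,60],[0,0,0,0,50],[0,0,0,0,40],[0,0,0,0,40],[0,0,0,0,40],[0,0,0,0,40],[0,0,0,0,40]]' 20
```

```text
time: 6.3
eef_pos: [0.5778, -0.342, 0.0631]
ee_rot: [0.726, 0.688, -0.0, -0.001]
wrist_force: [-0.5, -0.1, -0.6]
grip_width: 0.996
grip_force: 0.0
time: 7.1
eef_pos: [0.5782, -0.3422, 0.0642]
ee_rot: [0.726, 0.688, 0.0, 0.0]
wrist_force: [2.7, -0.1, 3.6]
grip_width: 0.55
grip_force: 20.0
```

```bash

python3 -m handwheel '[[0,0,-0.2,0,40],[0,0,-0.4,0,40],[0,0,-0.6,0,40],[0,0,-0.7,0,40],[0,0,-0.7,0,40],[0,0,-0.7,0,40],[0,0,-0.7,0,40],[0,0,-0.5,0,40],[0,0,-0.2,0,40],[0,0,0,0,40]]' 
python3 go.py 0.494 0.143 0.25 -0.146
```

```text
time: 8.1
eef_pos: [0.5778, -0.3421, 0.2999]
ee_rot: [0.726, 0.688, 0.0, 0.001]
wrist_force: [0.1, 1.0, -3.1]
grip_width: 0.542
grip_force: 20.0
head -0.052989656777000266 turn 0.9301034322299973 shift 9.354143992428236 -3.07020100785554 0.9981720234458535 tilt -0.9999989922478961
```

```bash

python3 -m handwheel '[[0,0,0,0.5,40],[0,0,0,0.43,40],[0.3,-0.1,0,0,40],[0.6,-0.2,0,0,40],[0.6,-0.2,0,0,40],[0.6,-0.2,0,0,40],[0.6,-0.2,0,0,40],[0.6,-0.2,0,0,40],[0.6,-0.2,0,0,40],[0.6,-0.2,0,0,40]]' 
python3 -m handwheel '[[0.6,-0.2,0,0,40],[0.6,-0.2,0,0,40],[0.6,-0.2,0,0,40],[0.6,-0.2,0,0,40],[0.6,-0.2,0,0,40],[0.6,-0.2,0,0,40],[0.6,-0.2,0,0,40],[0.6,-0.2,0,0,40],[0.3,-0.1,0,0,40],[0,0,0,0,40]]' 
python3 go.py 0.494 0.143 0.056 -0.146
python3 - <<'E'
from geo import *
i=np.vstack([bot.snapshot("scene")[40:290,150:550],bot.snapshot("top")[100:350,100:500]]);cv2.imwrite("pics/s2.png",i)
E
```

```text
time: 9.1
eef_pos: [0.5348, -0.1064, 0.2975]
ee_rot: [0.756, 0.654, -0.001, -0.001]
wrist_force: [-0.0, -0.1, -2.5]
grip_width: 0.547
grip_force: 20.0
time: 10.1
eef_pos: [0.4876, 0.1581, 0.2977]
ee_rot: [0.756, 0.655, -0.001, -0.001]
wrist_force: [0.1, -0.4, -2.4]
grip_width: 0.546
grip_force: 20.0
head -0.14269746120611662 turn 0.033025387938833695 shift -0.2798278170921957 0.17149963633247392 4.8331046120286 tilt -0.9999970549353226
```

View pics/s2.png

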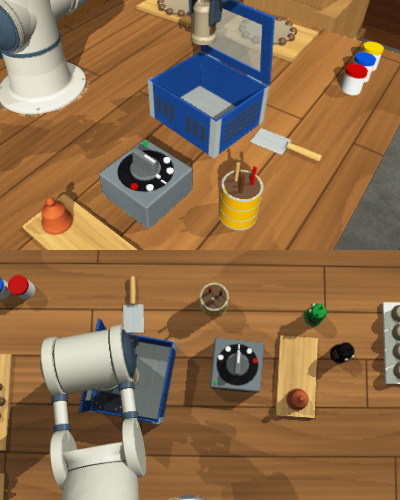

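The owl hangs upright above the box at (200,25) in the left crop, and the lid is untouched. Lowering it.

```bash

python3 -m handwheel '[[-0.28,0.17,0,0,40],[0,0,0.5,0,40],[0,0,0.6,0,40],[0,0,0.6,0,40],[0,0,0.6,0,40],[0,0,0.6,0,40],[0,0,0.5,0,40],[0,0,0.5,0,40],[0,0,0.3,0,40],[0,0,0.2,0,40]]' 
python3 -m handwheel '[[0,0,0.1,0,40],[0,0,0.05,0,40],[0,0,0,0,40]]'
```

```text
time: 11.2
eef_pos: [0.4949, 0.1401, 0.0775]
ee_rot: [0.757, 0.653, -0.001, -0.0]
wrist_force: [-0.3, -0.4, -2.6]
grip_width: 0.547
grip_force: 20.0
time: 11.5
eef_pos: [0.4959, 0.141, 0.0717]
ee_rot: [0.757, 0.654, 0.0, 0.0]
wrist_force: [0.3, 0.5, -2.7]
grip_width: 0.549
grip_force: 20.0
```

```bash

python3 -m handwheel '[[0,0,0.08,0,40],[0,0,0.08,0,40],[0,0,0.06,0,40],[0,0,0.04,0,40],[0,0,0,0,40],[0,0,0,0,40]]'
```

```text
time: 12.1
eef_pos: [0.4957, 0.1411, 0.0584]
ee_rot: [0.757, 0.654, -0.0, -0.0]
wrist_force: [-0.3, -0.5, -1.7]
grip_width: 0.545
grip_force: 20.0
```

```bash

python3 -m handwheel '[[0,0,0.03,0,40],[0,0,0.02,0,40],[0,0,0,0,40]]'
```

```text
time: 12.4
eef_pos: [0.496, 0.1412, 0.0561]
ee_rot: [0.757, 0.654, 0.0, 0.0]
wrist_force: [0.4, -0.2, 2.1]
grip_width: 0.548
grip_force: 20.0
```

Force turned positive, so the owl is touching the floor. Release slowly and rise.

```bash

python3 -m handwheel '[[0,0,0,0,51],[0,0,0,0,56],[0,0,0,0,62],[0,0,0,0,70],[0,0,0,0,80],[0,0,0,0,88],[0,0,0,0,88],[0,0,-0.2,0,88],[0,0,-0.4,0,88],[0,0,-0.6,0,88]]'
python3 -m handwheel '[[0,0,-0.8,0,88],[0,0,-0.8,0,88],[0,0,-0.8,0,88],[0,0,-0.8,0,60],[0,0,-0.8,0,30],[0,0,-0.8,0,0],[0,0,-0.8,0,0],[0,0,-0.6,0,0],[0,0,0,0,0]]'
python3 go.py 0.40 0.145 0.45 -0.146
python3 - <<'E'
from geo import *
i=bot.snapshot("scene")[10:210,270:450];cv2.imwrite("pics/s3.png",cv2.resize(i,(540,600),interpolation=cv2.INTER_CUBIC))
E
```

```text
time: 13.4
eef_pos: [0.4948, 0.141, 0.1163]
ee_rot: [0.757, 0.654, -0.001, -0.001]
wrist_force: [0.4, -0.0, -0.6]
grip_width: 0.962
grip_force: 0.0
time: 14.3
eef_pos: [0.4964, 0.1413, 0.4308]
ee_rot: [0.757, 0.654, 0.003, 0.002]
wrist_force: [-0.2, -0.5, -0.7]
grip_width: 0.469
grip_force: 0.0
head -0.1459561043501808 turn 0.000438956498191867 shift -0.20691639439170495 -1.9191805817165892 -0.38474405011994617 tilt -0.999974766055681
```

View pics/s3.png

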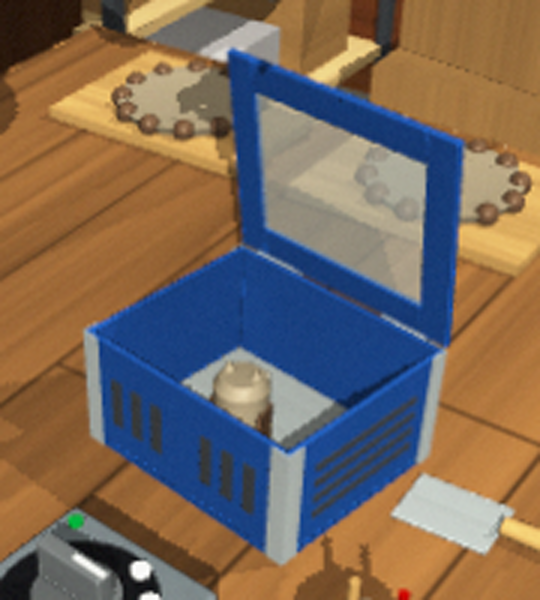

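The owl stands upright in the box at (243,395), and the lid is open and upright. Next I go over it and behind the lid.

```bash

python3 -m handwheel '[[0.3,0,-0.2,0,0],[0.5,0,-0.2,0,0],[0.5,0,0,0,0],[0.5,0,0,0,0],[0.5,0,0,0,0],[0.5,0,0,0,0],[0.5,0,0,0,0],[0.4,0,0,0,0],[0.2,0,0,0,0],[0,0,0,0,0]]'
python3 go.py 0.521 0.326 0.28 -0.146
```

```text
time: 15.35
eef_pos: [0.5237, 0.3346, 0.4449]
ee_rot: [0.756, 0.654, -0.001, -0.0]
wrist_force: [0.3, -0.5, 0.1]
grip_width: 0.002
grip_force: 0.0
head -0.14487519781722297 turn 0.011248021827770238 shift -0.1781209780357353 -0.028120193432596214 3.298013231958433 tilt -0.9999983941337155
```

```bash

python3 -m handwheel '[[0,0,0.4,0,0],[0,0,0.6,0,0],[0,0,0.6,0,0],[0,0,0.6,0,0],[0,0,0.6,0,0],[0,0,0.4,0,0],[-0.2,0,0.1,0,0],[-0.2,0,0,0,0],[-0.2,0,0,0,0],[0,0,0,0,0]]'
python3 go.py 0.511 0.262 0.1205 -0.146
```

```text
time: 16.35
eef_pos: [0.5201, 0.3029, 0.2825]
ee_rot: [0.757, 0.653, 0.001, 0.0]
wrist_force: [-0.1, 0.2, -0.3]
grip_width: 0.01
grip_force: 0.0
head -0.1473723815161505 turn -0.01372381516150517 shift -0.8349418270442789 -0.060203251140269406 3.239074019678616 tilt -0.9999981108829512
```

```bash

python3 -m handwheel '[[-0.2,0,0.07,0,0],[-0.2,0,0.07,0,0],[-0.2,0,0.02,0,0],[-0.2,0,0.02,0,0],[-0.2,0,0.03,0,0],[-0.2,0,0.03,0,0],[-0.2,0,0.04,0,0],[-0.2,0,0.04,0,0],[0,0,0,0,0]]'
python3 go.py 0.511 0.262 0.1205 -0.146
```

```text
time: 17.25
eef_pos: [0.5079, 0.2238, 0.2647]
ee_rot: [0.757, 0.653, -0.0, 0.0]
wrist_force: [-0.1, -0.4, 0.5]
grip_width: 0.007
grip_force: 0.0
head -0.14694967350330404 turn -0.009496735033040493 shift 0.7654231378282927 -0.049513533219434934 2.884635680263946 tilt -0.9999996838852496
```

```bash

python3 -m handwheel '[[-0.22,0,0.1,0,0],[-0.22,0,0.1,0,0],[-0.22,0,0.1,0,0],[-0.22,0,0.1,0,0],[-0.18,0,0.2,0,0],[-0.18,0,0.2,0,0]]'
python3 - <<'E'
from geo import *
i=bot.snapshot("scene")[10:210,270:450];cv2.imwrite("pics/s4.png",cv2.resize(i,(540,600),interpolation=cv2.INTER_CUBIC))
E
python3 go.py 0.511 0.262 0.1205 -0.146
```

```text
time: 17.85
eef_pos: [0.4989, 0.1628, 0.2242]
ee_rot: [0.757, 0.654, -0.0, 0.0]
wrist_force: [-0.0, 0.3, 1.7]
grip_width: 0.003
grip_force: 0.9
head -0.1465003047966404 turn -0.005003047966403995 shift 2.02196456454115 -0.0327184506610757 2.0406737986480663 tilt -0.999996473905063
```

View pics/s4.png

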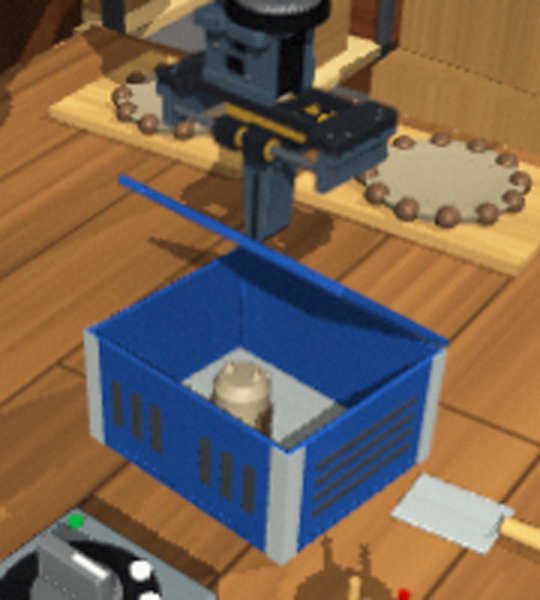

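The lid follows the finger, about half closed. Continuing the arc.

```bash

python3 -m handwheel '[[-0.17,0,0.17,0,0],[-0.17,0,0.18,0,0],[-0.12,0,0.24,0,0],[-0.12,0,0.24,0,0],[-0.12,0,0.24,0,0],[-0.05,0,0.2,0,0],[-0.05,0,0.2,0,0],[-0.05,0,0.2,0,0],[0,0,0.1,0,0]]'
python3 go.py 0.511 0.262 0.1285 -0.146
```

```text
time: 18.8
eef_pos: [0.4925, 0.1216, 0.1354]
ee_rot: [0.757, 0.654, -0.0, -0.0]
wrist_force: [0.0, -0.9, 2.3]
grip_width: 0.007
grip_force: 0.6
head -0.1460521670089807 turn -0.0005216700898069693 shift 2.83287440664293 -0.04297162415366887 0.1382369078800305 tilt -0.9999995897343277
```

```bash

python3 -m handwheel '[[0,0,0.08,0,0],[0,0,0.06,0,0],[0,0,0.05,0,0],[0,0,0,0,0]]'
```

```text
time: 19.2
eef_pos: [0.493, 0.122, 0.1286]
ee_rot: [0.757, 0.654, 0.001, 0.0]
wrist_force: [-10.8, -3.4, 34.2]
grip_width: 0.003
grip_force: 17.4
```

Lid is pressed home (34 N, TCP at its upper face height). Retreat and turn for the dial.

```bash

python3 -m handwheel '[[0,0,-0.1,0,0],[0,0,-0.3,0,0],[0,0,-0.5,-0.5,0],[0,0,-0.5,-1,0],[0,0,-0.5,-1,0],[0,0,-0.5,-1,20],[0,0,-0.5,-1,40],[0,0,-0.2,-1,60],[0,0,0,-1,60],[0,0,0,-1,60]]'
python3 -m handwheel '[[0,0,0,-1,60],[0,0,0,-1,60],[0,0,0,-1,60],[0,0,0,-1,60],[0,0,0,-1,60],[0,0,0,-1,60],[0,0,0,-1,60],[0,0,0,-1,60],[0,0,0,-0.8,60],[0,0,0,0,60]]'
python3 go.py 0.539 -0.140 0.20 1.486
```

```text
time: 20.2
eef_pos: [0.4931, 0.122, 0.2825]
ee_rot: [0.463, 0.886, 0.0, 0.001]
wrist_force: [-0.7, 0.1, 0.3]
grip_width: 0.411
grip_force: 0.0
time: 21.2
eef_pos: [0.4929, 0.122, 0.282]
ee_rot: [0.043, 0.999, 0.0, 0.0]
wrist_force: [0.1, 0.4, -0.2]
grip_width: 0.659
grip_force: 0.0
head 1.485688178965738 turn -0.0031182103426208307 shift -1.3626052892789664 -5.1423202558974355 1.640788206612922 tilt -0.9999999172898344
```

```bash

python3 -m handwheel '[[-0.1,-0.36,0,0,60],[-0.15,-0.57,0.1,0,60],[-0.15,-0.57,0.2,0,60],[-0.15,-0.57,0.2,0,60],[-0.15,-0.57,0.2,0,60],[-0.15,-0.57,0.2,0,60],[-0.15,-0.57,0.2,0,60],[-0.15,-0.57,0.2,0,60],[-0.15,-0.57,0.2,0,60],[-0.06,-0.21,0.1,0,60]]'
python3 -m handwheel '[[0,0,0,0,60]]'
python3 go.py 0.539 -0.140 0.095 1.486
python3 - <<'E'
from geo import *
i=bot.snapshot("scene")[40:265,230:450];cv2.imwrite("pics/s5.png",cv2.resize(i,(587,600),interpolation=cv2.INTER_CUBIC))
E
```

```text
time: 22.2
eef_pos: [0.5385, -0.1418, 0.2011]
ee_rot: [0.045, 0.999, -0.0, -0.0]
wrist_force: [0.9, 0.8, 0.1]
grip_width: 0.658
grip_force: 0.0
time: 22.3
eef_pos: [0.5383, -0.1404, 0.2013]
ee_rot: [0.045, 0.999, 0.0, -0.0]
wrist_force: [0.6, 0.9, 0.1]
grip_width: 0.659
grip_force: 0.0
head 1.4805911960444298 turn -0.05408803955570196 shift -0.014096999122284948 0.010158388355166813 2.1255388499144594 tilt -0.999999609973204
```

View pics/s5.png

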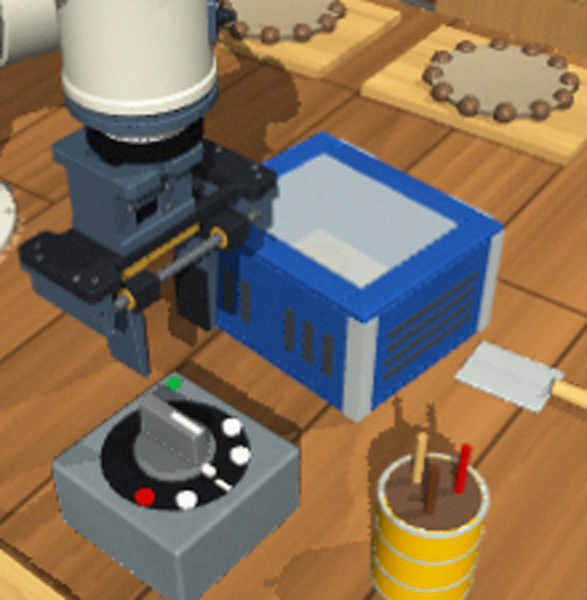

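Lid is flat shut, dial at off with the open gripper above it. Descend and grip.

```bash

python3 -m handwheel '[[0,0,0.3,0,60],[0,0,0.4,0,60],[0,0,0.4,0,60],[0,0,0.4,0,60],[0,0,0.3,0,60],[0,0,0.2,0,60],[0,0,0.06,0,60],[0,0,0,0,60]]' 25
python3 -m handwheel '[[0,0,0,0,40],[0,0,0,0,25],[0,0,0,0,18],[0,0,0,0,10],[0,0,0,0,10],[0,0,0,0,10]]' 25
```

```text
time: 23.15
eef_pos: [0.5385, -0.1391, 0.0992]
ee_rot: [0.043, 0.999, 0.0, 0.0]
wrist_force: [0.5, -0.2, 0.2]
grip_width: 0.662
grip_force: 0.0
time: 23.75
eef_pos: [0.5384, -0.1403, 0.099]
ee_rot: [0.043, 0.999, -0.001, 0.0]
wrist_force: [-5.3, -15.0, -1.2]
grip_width: 0.174
grip_force: 25.0
```

```bash

python3 -m handwheel '[[0,0,0,0.5,10],[0,0,0,0.8,10],[0,0,0,0.8,10],[0,0,0,0.8,10],[0,0,0,0.8,10],[0,0,0,0.8,10],[0,0,0,0.8,10],[0,0,0,0.8,10]]'
python3 -m handwheel '[[0,0,0,0.8,10],[0,0,0,0.8,10],[0,0,0,0.8,10],[0,0,0,0.8,10],[0,0,0,0.8,10],[0,0,0,0.8,10],[0,0,0,0.8,10],[0,0,0,0.5,10],[0,0,0,0.3,10],[0,0,0,0,10]]'
python3 go.py 0.539 -0.140 0.095 0.229
```

```text
time: 24.55
eef_pos: [0.5385, -0.1401, 0.099]
ee_rot: [0.343, 0.939, -0.0, 0.0]
wrist_force: [-0.4, -3.7, 1.2]
grip_width: 0.174
grip_force: 25.0
time: 25.55
eef_pos: [0.5388, -0.1399, 0.099]
ee_rot: [0.62, 0.785, 0.0, 0.001]
wrist_force: [2.0, -1.9, -0.8]
grip_width: 0.175
grip_force: 25.0
head 0.2333920790805565 turn 0.04392079080556499 shift -0.002527402752029247 0.0033657771546711035 0.08094968097043631 tilt -0.9999994688262923
```

Turned 72°. Release, rise and check.

```bash

python3 -m handwheel '[[0,0,0,0,25],[0,0,0,0,45],[0,0,0,0,60],[0,0,0,0,60],[0,0,-0.2,0,60],[0,0,-0.5,0,60],[0,0,-0.7,0,60],[0,0,-0.7,0,60],[0,0,-0.7,0,60],[0,0,-0.3,0,60]]'
python3 -m handwheel '[[0,0,-0.6,0,60],[0,0,-0.7,0,60],[0,0,-0.3,0,60],[0,0,0,0,60]]'
python3 - <<'E'
from geo import *
i=bot.snapshot("scene")[90:315,160:460];cv2.imwrite("pics/s6.png",cv2.resize(i,(800,600),interpolation=cv2.INTER_CUBIC))
E
```

```text
time: 26.55
eef_pos: [0.5393, -0.1399, 0.258]
ee_rot: [0.62, 0.785, 0.001, 0.002]
wrist_force: [0.1, 0.6, -0.6]
grip_width: 0.66
grip_force: 0.0
time: 26.95
eef_pos: [0.5391, -0.1399, 0.337]
ee_rot: [0.62, 0.785, 0.001, 0.002]
wrist_force: [-0.1, 1.2, -0.1]
grip_width: 0.657
grip_force: 0.0
```

View pics/s6.png

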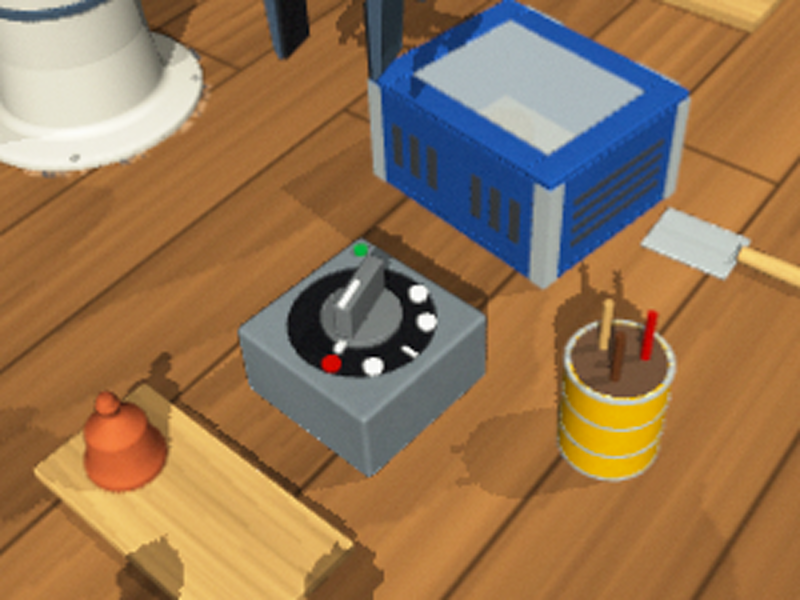

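The pointer (340,347) aims at the red clip (332,363). The lid is shut, and the bell, tin and spatula look undisturbed.

```bash
python3 -c "
from cell import bot
print(bot.finish_job())"
```

```text
the job is handed in; nothing more can be done
None
```

The job is handed in (no verdict came back): the owl is in the box, set down gently and seen upright before the lid was shut; the dial is turned to the red clip, and the bell, tin and spatula look unmoved in the last picture.

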